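# Pack the profile samples into their shaped foam blocks

## Task

Pack the profile samples: stand each of the four aluminium offcuts that has a matching cut-out (round tube, square tube, angle and tee) on end in the foam block cut to its shape, turned so that it drops fully down to the yellow floor of the cut-out, and let go. The channel and the hexagonal bar belong to no block: leave them standing where they are.

Things in the scene. Friction and masses are not known exactly. Their poses are not given: they have to be found in the camera images.
- tube_round_mid (a point): bare aluminium profile offcut, 50 mm tall, standing on end, loose; round tube, 48 mm outside, 30 mm bore, about 130 g; origin at the centre of its bounding outline, half-way up (25 mm above its foot); z along its length (up)
- tube_square_mid (a point): bare aluminium profile offcut, 50 mm tall, standing on end, loose; square tube, 44 x 44 mm outside (faces across x and y), walls 8 mm, about 130 g; origin at the centre of its bounding outline, half-way up (25 mm above its foot); z along its length (up)
- angle_mid (a point): bare aluminium profile offcut, 50 mm tall, standing on end, loose; L-shaped angle, two equal legs 60 mm long and 14 mm thick, about 180 g; one leg fills x -30 to 30, y -30 to -16 mm, the other x -30 to -16, y -30 to 30 mm (outer corner at x -30, y -30); origin at the centre of its bounding outline, half-way up (25 mm above its foot); z along its length (up)
- tee_mid (a point): bare aluminium profile offcut, 50 mm tall, standing on end, loose; T-shaped section, about 180 g; its crossbar fills x -30 to 30, y 16 to 30 mm and its stem x -7 to 7, y -30 to 16 mm; origin at the centre of its bounding outline, half-way up (25 mm above its foot); z along its length (up)
- channel_mid (a point): to be left alone: bare aluminium profile offcut, 50 mm tall, standing on end, loose; U-shaped channel 48 x 44 mm, walls 12 mm, open towards +y; origin at the centre of its bounding outline, half-way up (25 mm above its foot); z along its length (up)
- hexbar_mid (a point): to be left alone: bare aluminium profile offcut, 50 mm tall, standing on end, loose; solid hexagonal bar, 52 mm over the corners; origin at the centre of its bounding outline, half-way up (25 mm above its foot); z along its length (up)
- foam_round: fixed block of packing foam, 96 x 96 mm, 22 mm high, black top over a yellow floor; the floor of the cut-out lies 8 mm above the table (cut-out 14 mm deep); origin at the centre of the block's underside, z up; cut-out centred on the origin: a round hole about 58 mm across
- foam_square: fixed block of packing foam, 96 x 96 mm, 22 mm high, black top over a yellow floor; the floor of the cut-out lies 8 mm above the table (cut-out 14 mm deep); origin at the centre of the block's underside, z up; cut-out centred on the origin: a square hole 54 x 54 mm with sides along the block's x and y
- foam_angle: fixed block of packing foam, 96 x 96 mm, 22 mm high, black top over a yellow floor; the floor of the cut-out lies 8 mm above the table (cut-out 14 mm deep); origin at the centre of the block's underside, z up; cut-out centred on the origin: an L as the angle has it, 5 mm wider all round: x -35 to 35, y -35 to -11 mm and x -35 to -11, y -35 to 35 mm. The angle fits when its axes point as the block's do
- foam_tee: fixed block of packing foam, 96 x 96 mm, 22 mm high, black top over a yellow floor; the floor of the cut-out lies 8 mm above the table (cut-out 14 mm deep); origin at the centre of the block's underside, z up; cut-out centred on the origin: a T as the tee has it, 5 mm wider all round: crossbar x -35 to 35, y 11 to 35 mm, stem x -12 to 12, y -35 to 11 mm. The tee fits when its axes point as the block's do
Things that resemble listed ones, but are neither listed nor needed, are in the scene too. Leave any green or white look-alike of the foam_round alone.

How it is judged:
By the outcome, as a careful person would: the job done as asked, in the order asked, and still so for the second after the job is handed in, with the robot touching nothing.
It also fails if it takes over 96 s, if anything falls off the work surface, if the arm or the gripper's body presses on something with over 40 N, if the wrist force passes 120 N, or if a joint passes its speed limit or range.

## Robot

A 6-joint arm with a two-finger parallel gripper is mounted at the origin on the work surface. World frame = base frame: x ahead of the robot, y to its left, z up, the work surface at z = 0. Lengths are in m, angles in degrees, forces in N, time in s.
With the tool pointing down it reaches from about 0.375 to 0.9 m from the base axis. Payload 3.1 kg.
Tool frame: the origin (TCP) lies at the very end of the fingers, on their centre line; the grasp point (between the pads) lies 19 mm behind it (bot.hold_point_z is the z of the grasp point in the tool frame, in m); z points along the fingers, y is the line along which they close (so a half turn about z gives the same grasp; the last joint's range is limited). The gripper opens to 87 mm and grips with 3 to 60 N. Pads are 19 mm wide; open, the fingers measure 117 mm over their backs; the gripper's body (75 mm by 190 mm) begins 51 mm behind the grasp point.
Start: joints at [56.179, 30.224, 82.088, -0, 67.689, -10.227], TCP at [0.25, 0.573, 0.223] pointing down, gripper open.
Joint ranges: [-176.69, 176.69], [-43.24, 126.21], [12.49, 139.97], [-82, 262], [0, 151.66], [-163.58, 163.58]. Speed limits (degrees/s): [159.86, 159.86, 180, 180, 180, 180].

## Interface

Orientations are given as a 3x3 rotation matrix whose columns are the frame's x, y, z axes.
In Python, from rig import bot, capture, camera_model gives the robot as it stands.
- The arm moves only by the tool apply_moves, never from a script. Its argument "plan" is text: rows parted by semicolons, each of 6 numbers parted by spaces: the shift along the tool's x, y, z in units of 0.05 m (1.0 is 0.05 m), then the turn, a rotation vector about the tool's x, y, z in units of 360 degrees (1.0 is 360 degrees). In form: dx dy dz ax ay az; .... A call has 1 to 10 rows; each row shifts and turns the commanded pose from where the row before left it, along the tool's axes as they then stand; what a row does not reach is not made up. A row lasts 1/12 s, in which the tool goes at most 41.7 mm and 7.16 degrees, less where a joint would pass 70% of its speed; a pose out of reach is approached as far as the arm can. A call with a number of a shift or a turn outside -1 to 1 is refused whole. A call with a gripper value outside its range is refused whole. "gripper" is the gripper command: -1 is shut, 1 is fully open, values between are in proportion, set as the call begins (left out, the last holds). The fingers move at their own pace and stop on an object; the grip force is fixed at half the most. Time passes only in rows, so rows that do not move let the fingers close. It gives the time, the measured TCP pose, the force, the opening and the grip force at its end, in the units of the state.
- bot.read_state(): the state, without advancing time (a new reading comes with each control period).
- capture(name): name is "scene" or "top"; returns the picture (384x512x3 uint8, red, green, blue); there is no depth.
- camera_model(name): a dict with "vertical_fov" (degrees; the focal length in pixels is half the picture's height over the tangent of half this angle, whatever the lens; pixels are square), "cx", "cy" (the principal point, pixels), "position" and "rotation" of the camera in the world. Camera axes: x right, y down, z forward; pixel columns grow to the right and rows downward; lengths in m; the calibration is good to about 2 mm. A picture is of the moment at which its call begins. camera_model takes no time and is no camera call.
- bot.hand_in(): hands the job in; it is judged then, once.
The state is a dict: "time_s": time; "joint_positions": joint angles; "qvel": joint speeds; "tau": joint torques, N m; "position": TCP position; "tcp_rot": TCP orientation; "force": force on the tool from outside, world axes, zero at the start; "moment": the same for the moment, N m; "opening": opening from 0.0 (shut) to 1.0 (fully open); "grasp_force": force on a finger pad.
Only numpy, scipy, OpenCV 4.12 (cv2) and the standard library are available. Lean on these libraries where they do the work, as an engineer would, in place of code of your own. Each camera call takes 0.05 s, during which the arm holds its last target. There are 200 camera calls.

## Working session

There is one attempt and no reset: what is moved stays moved. The work goes in short steps, Python scripts to look and compute and a tool call to move; the robot and the scene stay as the last step left them, time stands still between calls to the robot, and variables do not carry over. Pictures are saved under pics/ and viewed, at most 14 in all, crops included, and the job is handed in when it is done.

Besides the shell and the picture viewer there is one more tool, called as name(argument=value, ...) on one line, values as JSON. apply_moves: Moves the arm, as the interface text tells. Its arguments: {"type":"object","properties":{"plan":{"type":"string"},"gripper":{"type":"number"}},"required":["plan"]}

```bash
mkdir -p pics; python3 - <<'E'
from rig import bot,capture,camera_model
import cv2
for n in("scene","top"):
    cv2.imwrite(f"pics/{n}0.png",capture(n)[:,:,::-1]); print(n,camera_model(n))
s=bot.read_state();print(s,bot.hold_point_z)
E
```

```text
scene {'vertical_fov': 47.124746033175086, 'cx': 252.93983831415835, 'cy': 188.03868514342875, 'position': array([1.23964356, 0.67240068, 0.98596218]), 'rotation': array([[-0.58859089,  0.55275964, -0.58993012],
       [ 0.80841965,  0.3985637 , -0.43313352],
       [-0.00429399, -0.73184954, -0.68145272]])}
top {'vertical_fov': 56.73540104230135, 'cx': 252.89825783640197, 'cy': 184.50233398346018, 'position': array([0.2933186 , 0.09450615, 1.06472267]), 'rotation': array([[-0.00246899, -0.98888341,  0.14867249],
       [-0.99995091,  0.00101477, -0.00985645],
       [ 0.00959601, -0.14868952, -0.98883737]])}
{'time_s': 0.1, 'joint_positions': array([ 5.61805308e+01,  3.02747714e+01,  8.21472402e+01,  2.08985121e-04,
        6.76893230e+01, -1.02261498e+01]), 'qvel': array([-0.00120408, -0.07161261, -0.22848672, -0.0059068 ,  0.03959911,
       -0.0127168 ]), 'tau': array([-4.35556840e-04, -4.40988743e+01, -1.77149820e+01,  6.34775637e-02,
        5.34046255e-02, -6.94601317e-05]), 'position': array([0.2497489 , 0.57223119, 0.22166737]), 'tcp_rot': array([[-9.16408659e-01,  4.00242420e-01, -1.08432065e-03],
       [ 4.00243737e-01,  9.16407306e-01, -1.61248603e-03],
       [ 3.48294057e-04, -1.91168871e-03, -9.99998112e-01]]), 'force': array([ 0.86099598, -1.21357827,  0.28348013]), 'moment': array([-0.02194606, -0.00554188,  0.00091594]), 'grasp_force': 0.0, 'opening': 0.996928897486509} -0.0187
```

View pics/top0.png

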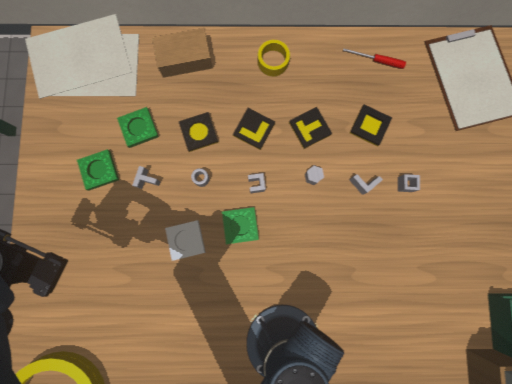

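View pics/scene0.png

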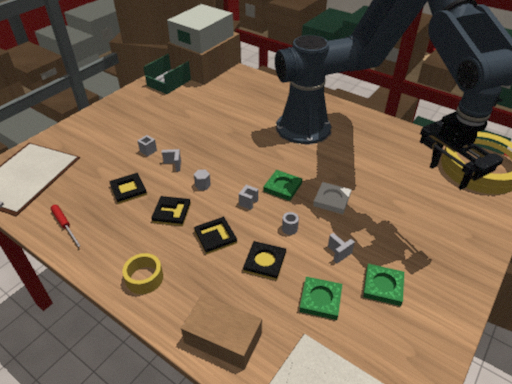

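```bash
python3 - <<'E'
import cv2
im=cv2.imread("pics/top0.png")
a=cv2.resize(im[100:205,125:278],None,fx=5,fy=5,interpolation=cv2.INTER_CUBIC)
b=cv2.resize(im[100:205,278:431],None,fx=5,fy=5,interpolation=cv2.INTER_CUBIC)
cv2.imwrite("pics/ca.png",a);cv2.imwrite("pics/cb.png",b)
E
```

```text
(no output)
```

View pics/ca.png

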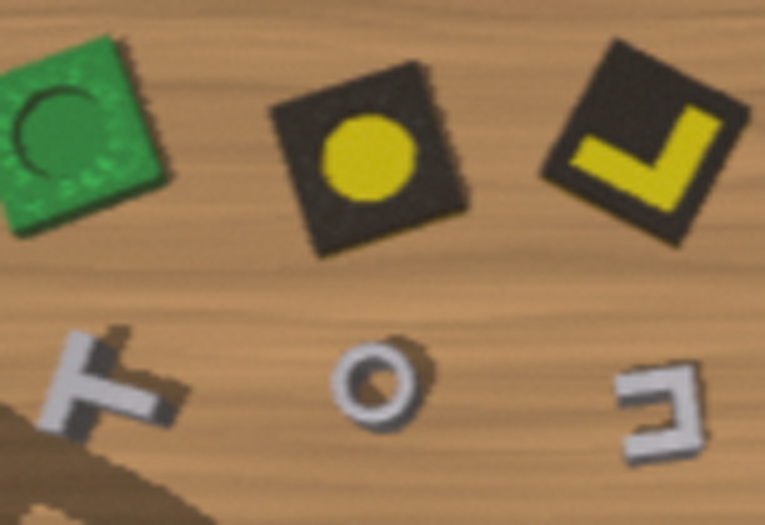

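View pics/cb.png

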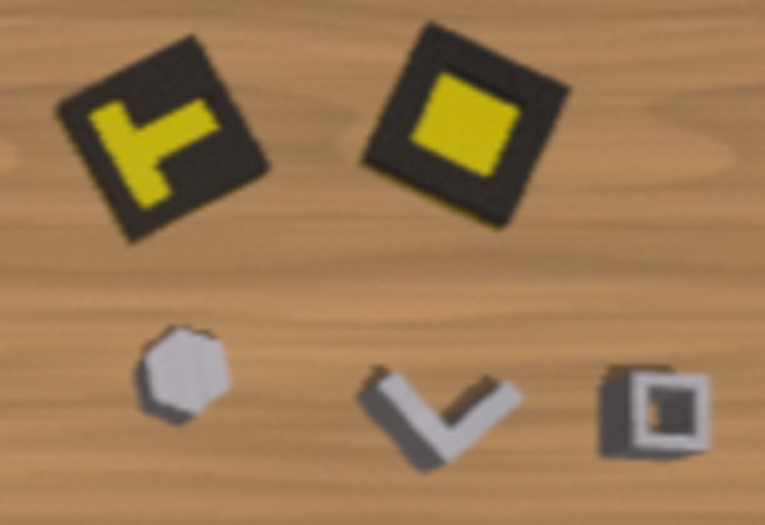

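```bash
cat > h.py <<'E'
import numpy as np,cv2
from rig import camera_model
U=8
def proj(px,cam,z):
    m=camera_model(cam);f=192/np.tan(np.radians(m["vertical_fov"]/2));px=np.asarray(px,float)
    d=np.c_[(px[:,0]-m["cx"])/f,(px[:,1]-m["cy"])/f,np.ones(len(px))]@m["rotation"].T
    return (m["position"]+d*((z-m["position"][2])/d[:,2])[:,None])[:,:2]
def blobs(mask,cam,z,amin,amax):
    out=[]
    n,l,st,_=cv2.connectedComponentsWithStats(mask.astype(np.uint8))
    for i in range(1,n):
        if amin<st[i,4]/U/U<amax:
            x,y,w,h=st[i,:4];sub=np.argwhere(l[y:y+h,x:x+w]==i)[:,::-1]+[x,y]
            px=(sub+.5)/U-.5
            out.append((px.mean(0),proj(px,cam,z)))
    return out
def up(im): return cv2.resize(im,None,fx=U,fy=U,interpolation=cv2.INTER_CUBIC)
def frame(P):  # centroid, principal axes (minor,major), sd, skews
    c=P.mean(0);w,V=np.linalg.eigh(np.cov((P-c).T));q=(P-c)@V
    return c,V,np.sqrt(w),(q**3).mean(0)/w**1.5
def ang(v): return np.degrees(np.arctan2(v[1],v[0]))
def shape(P):
    """print pose guesses as tee / angle / square / round"""
    c,V,s,k=frame(P)
    # tee: y axis = major, skew negative (long tail down the stem)
    y=V[:,1]*(-np.sign(k[1])); a=ang(y)-90
    # angle: minor axis is the diagonal (1,1), skew positive away from corner
    d=V[:,0]*np.sign(k[0]); b=ang(d)-45
    def cen(t):
        R=np.array([[np.cos(t),-np.sin(t)],[np.sin(t),np.cos(t)]]);q=P@R
        lo,hi=np.percentile(q,.3,axis=0),np.percentile(q,99.7,axis=0);return R@((lo+hi)/2),hi-lo
    (rc,rs,ra)=cv2.minAreaRect(P.astype(np.float32)*1000)
    return dict(cent=c,sd=s*1e3,skew=k,tee=(a%360,*cen(np.radians(a))),ang=(b%360,*cen(np.radians(b))),rect=(np.array(rc),rs,ra))
E
cat > m.py <<'E'
import sys;from h import *
np.set_printoptions(precision=4,suppress=True)
def run(im,cam,thr):
    h=cv2.cvtColor(im,cv2.COLOR_BGR2HSV);g=up(im).astype(int)
    mx,mn=g.max(2),g.min(2);b,gr,r=g[...,0],g[...,1],g[...,2]
    top=(mx-mn<40)&(mn>thr)
    for p,P in blobs(top,cam,.05,20,600):
        c=P.mean(0)
        if .35<c[0]<.8 and -.5<c[1]<.5:
            d=shape(P);print(cam,"PIECE",p,"A",*[f"{k}:{v}" for k,v in d.items()])
    yel=(r-b>100)&(gr-b>80)&(r<240)
    for p,P in blobs(yel,cam,.008,60,700):
        c=P.mean(0)
        if .5<c[0]<.9 and -.4<c[1]<.4:
            d=shape(P);print(cam,"YEL",p,"cent",d["cent"],"tee",d["tee"][0],"ang",d["ang"][0],d["sd"],d["skew"])
    blk=((mx<85)&(mx-mn<40))
    blk=cv2.morphologyEx(blk.astype(np.uint8),cv2.MORPH_OPEN,np.ones((U,U)))
    for p,P in blobs(blk,cam,.022,300,1500):
        if .5<P[:,0].mean()<.9 and abs(P[:,1].mean())<.4:
            rc,rs,ra=cv2.minAreaRect(P.astype(np.float32)*1000);t=np.radians(ra);R=np.array([[np.cos(t),-np.sin(t)],[np.sin(t),np.cos(t)]])
            C=camera_model(cam)["position"][:2]*1000;v=(np.array(rc)-C)@R
            q=np.array(rc)@R+np.sign(v)*(np.array(rs)/2-48)
            print(cam,"BLK",p,"rect",np.array(rc),np.array(rs),ra%90,"corr",R@q)
if __name__=="__main__":
    run(cv2.imread("pics/top0.png"),"top",140)
    run(cv2.imread("pics/scene0.png"),"scene",140)
E
python3 m.py; python3 -c "
import cv2;im=cv2.imread('pics/top0.png');print(im[182,367],im[178,322],im[175,313],im[183,352],im[130,225],im[120,240])
im=cv2.imread('pics/scene0.png');print(im[177,202],im[184,202])"
```

```text
top PIECE [315.233  173.7031] A cent:[ 0.4774 -0.0967] sd:[11.4829 11.7808] skew:[ 0.0043 -0.0107] tee:(np.float64(4.145227661397968), array([ 0.4773, -0.0967]), array([0.0467, 0.0448])) ang:(np.float64(139.14522766139794), array([ 0.4776, -0.0969]), array([0.0472, 0.0457])) rect:(array([477.3238, -96.7448]), (49.108516693115234, 45.10795211791992), 9.752374649047852)
top PIECE [141.7955 176.9681] A cent:[0.4682 0.405 ] sd:[12.8182 17.2147] skew:[-0.0483 -0.8391] tee:(np.float64(344.1362589806282), array([0.4657, 0.3953]), array([0.0578, 0.0587])) ang:(np.float64(299.1362589806282), array([0.4684, 0.4066]), array([0.0623, 0.0618])) rect:(array([465.4365, 395.2252]), (59.585391998291016, 59.02040100097656), 73.50941467285156)
top PIECE [198.8997 176.0619] A cent:[0.4708 0.2405] sd:[13.6546 14.0854] skew:[ 0.0098 -0.0099] tee:(np.float64(335.69972450350605), array([0.4707, 0.2404]), array([0.0444, 0.0447])) ang:(np.float64(110.69972450350608), array([0.4707, 0.2405]), array([0.0445, 0.0449])) rect:(array([470.6998, 240.437 ]), (45.39027404785156, 45.288700103759766), 64.90409088134766)
[... 5221 characters left out ...]
 BLK [127.1503 187.5658] rect [ 639.1695 -272.7515] [111.9373  99.998 ] 63.292694091796875 corr [ 633.8024 -278.9716]
scene BLK [170.0016 209.9586] rect [629.5825 -86.648 ] [108.3306 100.5237] 27.652177810668945 corr [625.1712 -91.5129]
scene BLK [214.1763 235.4021] rect [627.119   84.6292] [107.3405 100.8808] 61.896156311035156 corr [622.2953  80.7771]
scene BLK [264.6703 259.6572] rect [616.5995 253.3259] [106.1562  97.466 ] 18.65250587463379 corr [612.0226 251.0073]
scene BLK [220.9948 348.9394] rect [885.5032 320.8904] [107.7385 189.7646] 40.45004653930664 corr [911.4533 281.4064]
[ 56  80 103] [150 157 172] [176 170 174] [ 78  90 104] [ 89 130 171] [ 64  91 117]
[173 170 175] [67 64 66]
```

The tops show the pieces, left to right: tee (142,177), round tube (199,176), channel (257,182), hexagon (315,174), angle (367,183) and square tube (412,182).

The matching black foam blocks are round (198,132), angle (253,127), tee (311,127) and square (371,125). The green blocks at (138,127), (98,170) and (241,225) and the grey one at (185,241) are look-alikes, because only the black top over a yellow floor fits the description. The enlarged crop confirms this.

```bash
cat > d.py <<'E'
import sys,numpy as np
from rig import bot
x,y,z,th=map(float,sys.argv[1:5]);s=bot.read_state();R=s["tcp_rot"]
d=R.T@(np.array([x,y,z])-s["position"])/.05
a=np.degrees(np.arctan2(R[1,1],R[0,1]));t=(a-th+90)%180-90
if len(sys.argv)>5: t=(a-th+180)%360-180
print("shift",d.round(3),"norm",np.linalg.norm(d).round(2),"turn z",round(t/360,4),"theta",a.round(2),"t",s["time_s"],"j",s["joint_positions"].round(0))
E
python3 d.py .4688 .2398 .12 66.4
```

```text
shift [-6.677 -4.335  2.039] norm 8.22 turn z 0.0 theta 66.41 t 0.1 j [ 56.  30.  82.   0.  68. -10.]
```

apply_moves(plan="-0.6 -0.4 0.15 0 0 0;-0.6 -0.4 0.15 0 0 0;-0.6 -0.4 0.15 0 0 0;-0.6 -0.4 0.15 0 0 0;-0.6 -0.4 0.15 0 0 0;-0.6 -0.4 0.15 0 0 0;-0.6 -0.4 0.15 0 0 0;-0.6 -0.4 0.15 0 0 0;-0.6 -0.4 0.15 0 0 0;-0.6 -0.4 0.15 0 0 0", gripper=1)

```text
time_s: 0.93
position: [0.4454, 0.2678, 0.147]
tcp_rot: [[-0.916, 0.4, -0.001], [0.4, 0.916, -0.0], [0.0, -0.0, -1.0]]
force: [0.7, 1.3, 0.9]
opening: 1.001
grasp_force: 0.0
```

apply_moves(plan="-0.68 -0.33 0.5 0 0 0;0 0 0 0 0 0;0 0 0 0 0 0")

```text
time_s: 1.18
position: [0.4678, 0.2413, 0.1232]
tcp_rot: [[-0.915, 0.404, -0.003], [0.404, 0.915, -0.001], [0.003, -0.002, -1.0]]
force: [-0.9, 0.5, -0.8]
opening: 1.001
grasp_force: 0.0
```

```bash
python3 d.py .4688 .2398 .022 66.4
```

```text
shift [-0.036 -0.015  2.025] norm 2.02 turn z -0.0007 theta 66.17 t 1.1833 j [ 15.  31. 101.   0.  48. -51.]
```

apply_moves(plan="-0.02 0 0.5 0 0 0;0 0 0.5 0 0 0;0 0 0.5 0 0 0;0 0 0.3 0 0 0;0 0 0.2 0 0 0;0 0 0 0 0 0;0 0 0 0 0 0")

```text
time_s: 1.77
position: [0.468, 0.2434, 0.0248]
tcp_rot: [[-0.917, 0.399, -0.0], [0.399, 0.917, 0.0], [0.0, -0.0, -1.0]]
force: [-0.1, 0.2, 0.3]
opening: 1.002
grasp_force: 0.0
```

apply_moves(plan="0 0 0 0 0 0;0 0 0 0 0 0;0 0 0 0 0 0;0 0 0 0 0 0;0 0 0 0 0 0;0 0 0 0 0 0;0 0 0 0 0 0;0 0 0 0 0 0", gripper=-1)

```text
time_s: 2.43
position: [0.4685, 0.2424, 0.0247]
tcp_rot: [[-0.916, 0.4, -0.0], [0.4, 0.916, -0.0], [-0.0, -0.0, -1.0]]
force: [-0.2, -0.6, 2.2]
opening: 0.537
grasp_force: 30.0
```

```bash
python3 d.py .6135 .250 .08 66.4
```

```text
shift [-2.597  1.3   -1.105] norm 3.11 turn z 0.0 theta 66.41 t 2.4333 j [ 15.  41. 104.  -0.  35. -51.]
```

apply_moves(plan="0 0 -0.5 0 0 0;0 0 -0.7 0 0 0;-0.6 0.3 0 0 0 0;-0.7 0.35 0 0 0 0;-0.7 0.35 0 0 0 0;-0.6 0.3 0 0 0 0;0 0 0 0 0 0;0 0 0 0 0 0;0 0 0 0 0 0")

```text
time_s: 3.18
position: [0.6118, 0.2497, 0.0833]
tcp_rot: [[-0.916, 0.4, -0.004], [0.4, 0.916, -0.001], [0.003, -0.002, -1.0]]
force: [-0.7, -0.3, -2.3]
opening: 0.544
grasp_force: 30.0
```

```bash
python3 d.py .6135 .250 .032 66.4; python3 - <<'E'
from rig import capture
import cv2,numpy as np
t=capture("top")[:,:,::-1];s=capture("scene")[:,:,::-1]
cv2.imwrite("pics/t1.png",t);cv2.imwrite("pics/s1.png",s)
a=cv2.resize(t[80:200,140:260],(400,400),interpolation=2);b=cv2.resize(s[180:300,200:320],(400,400),interpolation=2)
cv2.imwrite("pics/c1.png",np.hstack([a,b]))
E
```

```text
shift [-0.032  0.022  1.026] norm 1.03 turn z -0.0 theta 66.39 t 3.1833 j [ 13.  43.  83.   0.  55. -54.]
```

View pics/c1.png

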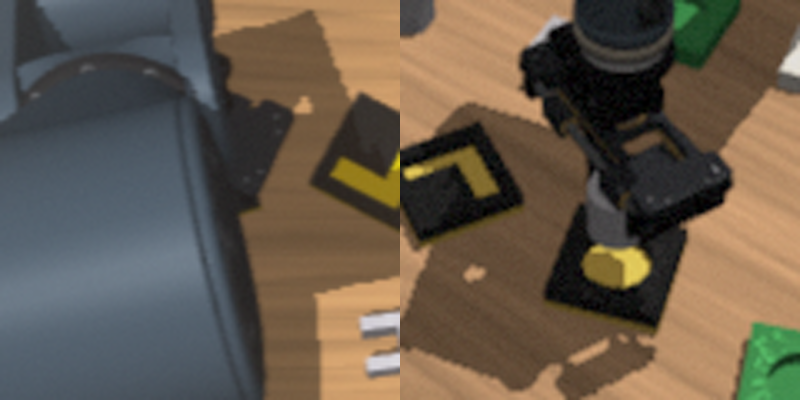

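Right half of the crop: the tube hangs over the round block, at crop (613,215) with the yellow hole at (617,265). I'm lowering it while watching the force.

apply_moves(plan="-0.03 0.02 0.3 0 0 0;0 0 0.3 0 0 0;0 0 0.2 0 0 0;0 0 0.1 0 0 0;0 0 0.1 0 0 0;0 0 0 0 0 0;0 0 0 0 0 0")

```text
time_s: 3.87
position: [0.6155, 0.2505, 0.0346]
tcp_rot: [[-0.916, 0.4, 0.0], [0.4, 0.916, -0.0], [-0.0, 0.0, -1.0]]
force: [-0.1, 0.2, -2.2]
opening: 0.541
grasp_force: 30.0
```

```bash
python3 d.py .6135 .250 .0325 66.4;python3 - <<'E'
from rig import capture
import cv2,numpy as np
s=capture("scene")[:,:,::-1]
cv2.imwrite("pics/c2.png",cv2.resize(s[210:290,220:320],(750,600),interpolation=2))
E
```

```text
shift [ 0.033 -0.025  0.041] norm 0.06 turn z 0.0 theta 66.42 t 3.8667 j [ 13.  47.  83.  -0.  50. -54.]
```

View pics/c2.png

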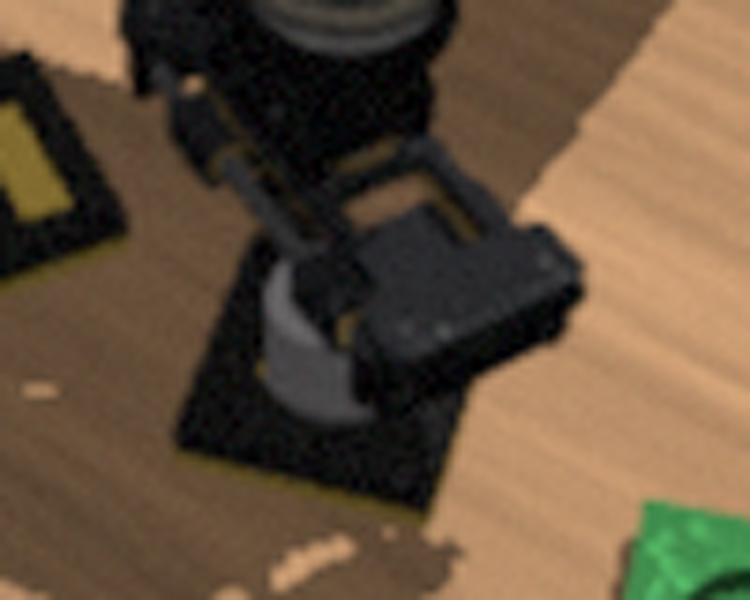

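apply_moves(plan="0 0 0 0 0 0;0 0 0 0 0 0;0 0 0 0 0 0;0 0 0 0 0 0;0 0 -0.4 0 0 0;0 0 -0.5 0 0 0;0 0 -0.6 0 0 0;0 0 -0.5 0 0 -0.0185;0 0 0 0 0 -0.0185;0 0 0 0 0 -0.0185", gripper=1)

```text
time_s: 4.75
position: [0.6171, 0.2508, 0.1377]
tcp_rot: [[-0.998, 0.057, 0.006], [0.057, 0.998, 0.001], [-0.006, 0.002, -1.0]]
force: [-0.4, -0.4, -0.8]
opening: 0.995
grasp_force: 0.0
```

```bash
python3 d.py .4507 -.378 .13 86.3;python3 - <<'E'
from rig import capture
import cv2
cv2.imwrite("pics/s3.png",capture("scene")[:,:,::-1])
E
```

```text
shift [  2.604 -12.747   0.119] norm 13.01 turn z 0.0012 theta 86.72 t 4.75 j [ 13.  39.  80.  -0.  61. -74.]
```

apply_moves(plan="0.15 -0.75 0 0 0 0;0.15 -0.75 0 0 0 0;0.15 -0.75 0 0 0 0;0.15 -0.75 0 0 0 0;0.15 -0.75 0 0 0 0;0.15 -0.75 0 0 0 0;0.15 -0.75 0 0 0 0;0.15 -0.75 0 0 0 0;0.15 -0.75 0 0 0 0;0.15 -0.75 0 0 0 0")

```text
time_s: 5.63
position: [0.5161, -0.1207, 0.1347]
tcp_rot: [[-0.998, 0.066, 0.0], [0.066, 0.998, 0.0], [-0.0, 0.0, -1.0]]
force: [0.6, 0.0, -0.4]
opening: 1.003
grasp_force: 0.0
```

apply_moves(plan="0.15 -0.75 0 0 0 0;0.15 -0.75 0 0 0 0;0.15 -0.75 0 0 0 0;0.15 -0.75 0 0 0 0;0.15 -0.75 0 0 0 0;0.15 -0.75 0 0 0 0;0.15 -0.75 0.1 0 0 0;0 0 0 0 0 0;0 0 0 0 0 0;0 0 0 0 0 0")

```text
time_s: 6.47
position: [0.4474, -0.377, 0.1292]
tcp_rot: [[-0.998, 0.065, -0.001], [0.065, 0.998, 0.002], [0.001, 0.002, -1.0]]
force: [-0.1, 0.5, -0.2]
opening: 0.997
grasp_force: 0.0
```

```bash
python3 d.py .4507 -.378 .023 86.3
```

```text
shift [-0.069 -0.02   2.124] norm 2.12 turn z -0.0001 theta 86.26 t 6.4667 j [ -51.   34.   93.    0.   53. -137.]
```

apply_moves(plan="-0.07 -0.02 0.5 0 0 0;0 0 0.5 0 0 0;0 0 0.5 0 0 0;0 0 0.4 0 0 0;0 0 0.2 0 0 0;0 0 0 0 0 0;0 0 0 0 0 0")

```text
time_s: 7.05
position: [0.4518, -0.3778, 0.0247]
tcp_rot: [[-0.998, 0.062, -0.001], [0.062, 0.998, 0.001], [0.001, 0.001, -1.0]]
force: [-0.7, 0.3, 0.3]
opening: 0.997
grasp_force: 0.0
```

apply_moves(plan="0 0 0 0 0 0;0 0 0 0 0 0;0 0 0 0 0 0;0 0 0 0 0 0;0 0 0 0 0 0;0 0 0 0 0 0;0 0 0 0 0 0;0 0 0 0 0 0", gripper=-1)

```text
time_s: 7.72
position: [0.4513, -0.3788, 0.0246]
tcp_rot: [[-0.998, 0.063, -0.0], [0.063, 0.998, 0.0], [0.0, 0.0, -1.0]]
force: [-0.2, 0.5, 2.1]
opening: 0.503
grasp_force: 30.0
```

apply_moves(plan="0 0 -0.5 0 0 0;0 0 -0.7 0 0 0;0 0 0 0 0 0.016;0 0 0 0 0 0.016;0 0 0 0 0 0.016;0 0 0 0 0 0.016;0 0 0 0 0 0;0 0 0 0 0 0")

```text
time_s: 8.38
position: [0.4512, -0.3788, 0.0843]
tcp_rot: [[-0.895, 0.446, -0.0], [0.446, 0.895, 0.0], [0.001, 0.0, -1.0]]
force: [0.2, -1.5, -1.3]
opening: 0.505
grasp_force: 30.0
```

```bash
python3 d.py .635 -.278 .085 63.3
```

```text
shift [-2.39   3.445 -0.015] norm 4.19 turn z 0.0005 theta 63.49 t 8.3833 j [ -51.   38.   94.   -0.   48. -114.]
```

apply_moves(plan="-0.4 0.57 0 0 0 0;-0.4 0.57 0 0 0 0;-0.4 0.57 0 0 0 0;-0.4 0.58 0 0 0 0;-0.4 0.58 0 0 0 0;-0.4 0.58 0 0 0 0;0 0 0 0 0 0;0 0 0 0 0 0;0 0 0 0 0 0")

```text
time_s: 9.13
position: [0.6351, -0.2783, 0.0838]
tcp_rot: [[-0.895, 0.447, -0.002], [0.447, 0.895, 0.001], [0.002, -0.0, -1.0]]
force: [0.0, -0.6, -1.9]
opening: 0.502
grasp_force: 30.0
```

```bash
python3 d.py .635 -.278 .0335 63.3
```

```text
shift [0.003 0.004 1.007] norm 1.01 turn z 0.0005 theta 63.47 t 9.1333 j [-33.  45.  77.  -0.  58. -96.]
```

apply_moves(plan="0 0 0.3 0 0 0;0 0 0.3 0 0 0;0 0 0.2 0 0 0;0 0 0.1 0 0 0;0 0 0.1 0 0 0;0 0 0 0 0 0;0 0 0 0 0 0")

```text
time_s: 9.72
position: [0.6359, -0.2791, 0.0347]
tcp_rot: [[-0.894, 0.449, 0.0], [0.449, 0.894, -0.0], [-0.0, -0.0, -1.0]]
force: [-0.4, 0.7, -1.1]
opening: 0.506
grasp_force: 30.0
```

```bash
python3 d.py .635 -.278 .0335 63.3;python3 - <<'E'
from rig import capture
import cv2,numpy as np
s=capture("scene")[:,:,::-1]
a=cv2.resize(s[150:220,80:170],(450,350),interpolation=2)
b=cv2.resize(cv2.imread("pics/s3.png")[220:290,220:290],(350,350),interpolation=2)
cv2.imwrite("pics/c3.png",np.hstack([a,b]))
E
```

```text
shift [0.025 0.011 0.024] norm 0.04 turn z 0.0001 theta 63.32 t 9.7167 j [-33.  48.  78.  -0.  53. -96.]
```

View pics/c3.png

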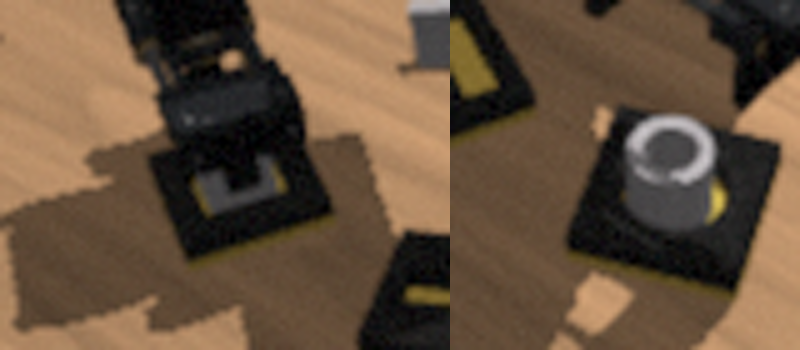

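The right crop shows the tube seated in the round hole. The left crop shows the square tube inside its hole, with even yellow margins.

apply_moves(plan="0 0 0 0 0 0;0 0 0 0 0 0;0 0 0 0 0 0;0 0 0 0 0 0;0 0 -0.4 0 0 0;0 0 -0.5 0 0 0;0 0 -0.6 0 0 0.0163;0 0 -0.4 0 0 0.0163;0 0 0 0 0 0.0163;0 0 0 0 0 0.0163", gripper=1)

```text
time_s: 10.6
position: [0.6374, -0.2794, 0.1325]
tcp_rot: [[-0.637, 0.771, 0.004], [0.771, 0.637, -0.003], [-0.005, 0.002, -1.0]]
force: [-0.6, 0.3, 0.2]
opening: 0.995
grasp_force: 0.0
```

```bash
python3 d.py .4455 -.2668 .12 39.8;python3 - <<'E'
from rig import capture
import cv2
cv2.imwrite("pics/s4.png",capture("scene")[:,:,::-1])
E
```

```text
shift [ 2.642 -2.797  0.232] norm 3.85 turn z -0.0006 theta 39.6 t 10.6 j [-33.  41.  76.  -0.  63. -72.]
```

apply_moves(plan="0.52 -0.56 0.05 0 0 0;0.52 -0.56 0.05 0 0 0;0.52 -0.56 0.05 0 0 0;0.52 -0.56 0.05 0 0 0;0.52 -0.56 0.05 0 0 0;0 0 0 0 0 0;0 0 0 0 0 0;0 0 0 0 0 0")

```text
time_s: 11.32
position: [0.4462, -0.2696, 0.1175]
tcp_rot: [[-0.642, 0.767, 0.002], [0.767, 0.642, -0.002], [-0.002, 0.0, -1.0]]
force: [0.8, -0.0, -0.9]
opening: 0.999
grasp_force: 0.0
```

```bash
python3 d.py .4455 -.2668 .0235 39.8;python3 - <<'E'
from rig import capture
import cv2
cv2.imwrite("pics/t4.png",capture("top")[:,:,::-1])
E
```

```text
shift [0.056 0.025 1.88 ] norm 1.88 turn z 0.0003 theta 39.91 t 11.3167 j [-43.  31. 103.   0.  46. -83.]
```

apply_moves(plan="0.05 0.02 0.5 0 0 0;0 0 0.5 0 0 0;0 0 0.5 0 0 0;0 0 0.25 0 0 0;0 0 0.1 0 0 0;0 0 0 0 0 0;0 0 0 0 0 0")

```text
time_s: 11.95
position: [0.4456, -0.2666, 0.0247]
tcp_rot: [[-0.642, 0.767, 0.001], [0.767, 0.642, -0.001], [-0.001, 0.0, -1.0]]
force: [0.7, 1.0, 0.2]
opening: 1.002
grasp_force: 0.0
```

apply_moves(plan="0 0 0 0 0 0;0 0 0 0 0 0;0 0 0 0 0 0;0 0 0 0 0 0;0 0 0 0 0 0;0 0 0 0 0 0;0 0 0 0 0 0;0 0 0 0 0 0;0 0 0 0 0 0;0 0 0 0 0 0", gripper=-1)

```text
time_s: 12.78
position: [0.4444, -0.2661, 0.0245]
tcp_rot: [[-0.641, 0.768, -0.0], [0.768, 0.641, 0.0], [0.0, -0.0, -1.0]]
force: [0.2, 0.8, 0.5]
opening: 0.329
grasp_force: 0.0
```

apply_moves(plan="0 0 0 0 0 0;0 0 0 0 0 0")

```text
time_s: 12.95
position: [0.4445, -0.266, 0.0245]
tcp_rot: [[-0.641, 0.768, 0.0], [0.768, 0.641, 0.0], [0.0, 0.0, -1.0]]
force: [-0.7, -0.2, 0.5]
opening: 0.169
grasp_force: 0.3
```

apply_moves(plan="0 0 0 0 0 0;0 0 0 0 0 0;0 0 0 0 0 0;0 0 -0.5 0 0 0;0 0 -0.7 0 0 0;0 0 -0.3 0 0 -0.0152;0 0 0 0 0 -0.0152;0 0 0 0 0 -0.0152;0 0 0 0 0 -0.0152;0 0 0 0 0 0")

```text
time_s: 13.78
position: [0.4442, -0.2659, 0.0996]
tcp_rot: [[-0.882, 0.472, -0.0], [0.472, 0.882, 0.0], [0.0, -0.0, -1.0]]
force: [-0.7, -0.0, -1.4]
opening: 0.16
grasp_force: 30.0
```

```bash
python3 d.py .6133 .0597 .1 61.7
```

```text
shift [ 0.088  7.339 -0.009] norm 7.34 turn z 0.0004 theta 61.86 t 13.7833 j [ -43.   33.  104.   -0.   43. -105.]
```

apply_moves(plan="0.01 0.73 0 0 0 0;0.01 0.73 0 0 0 0;0.01 0.73 0 0 0 0;0.01 0.73 0 0 0 0;0.01 0.73 0 0 0 0;0.01 0.73 0 0 0 0;0.01 0.73 0 0 0 0;0.01 0.73 0 0 0 0;0.01 0.73 0 0 0 0;0.01 0.77 0 0 0 0")

```text
time_s: 14.62
position: [0.6135, 0.0612, 0.099]
tcp_rot: [[-0.88, 0.476, -0.002], [0.476, 0.88, -0.0], [0.001, -0.001, -1.0]]
force: [0.6, -0.5, -1.5]
opening: 0.16
grasp_force: 30.0
```

apply_moves(plan="0 0 0.2 0 0 0;0 0 0.2 0 0 0;0 0 0 0 0 0;0 0 0 0 0 0")

```text
time_s: 14.95
position: [0.6117, 0.0587, 0.0781]
tcp_rot: [[-0.88, 0.475, -0.004], [0.475, 0.88, 0.0], [0.004, -0.002, -1.0]]
force: [-0.6, -0.5, -1.1]
opening: 0.159
grasp_force: 30.0
```

```bash
python3 d.py .6133 .0597 .0335 61.7;python3 - <<'E'
from rig import capture
import cv2,numpy as np
s=capture("scene")[:,:,::-1]
a=cv2.resize(s[190:260,170:270],(500,350),interpolation=2)
b=cv2.resize(cv2.imread("pics/s4.png")[160:220,90:140],(292,350),interpolation=2)
cv2.imwrite("pics/c4.png",np.hstack([a,b]))
E
```

```text
shift [-0.022  0.034  0.892] norm 0.89 turn z -0.0001 theta 61.65 t 14.95 j [ -5.  40.  90.  -0.  50. -67.]
```

View pics/c4.png

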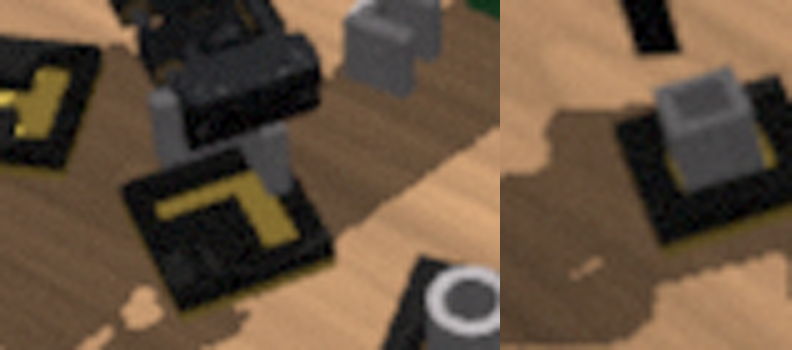

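In the left crop the angle hangs above its L, with legs at (165,130) and (268,160), turned as the cut-out is. In the right crop the square tube is seated.

apply_moves(plan="-0.02 0.03 0.25 0 0 0;0 0 0.2 0 0 0;0 0 0.15 0 0 0;0 0 0.1 0 0 0;0 0 0 0 0 0")

```text
time_s: 15.42
position: [0.6139, 0.0602, 0.0427]
tcp_rot: [[-0.881, 0.474, -0.003], [0.474, 0.881, 0.0], [0.003, -0.001, -1.0]]
force: [-0.7, 0.7, -2.2]
opening: 0.159
grasp_force: 30.0
```

```bash
python3 d.py .6133 .0597 .0335 61.7
```

```text
shift [ 0.006 -0.014  0.185] norm 0.19 turn z 0.0001 theta 61.72 t 15.4167 j [ -5.  43.  90.  -0.  46. -66.]
```

Its foot is at about 18 mm, below the block's top, with no push-back. I'm lowering the rest of the way.

apply_moves(plan="0 0 0.08 0 0 0;0 0 0.08 0 0 0;0 0 0 0 0 0;0 0 0 0 0 0")

```text
time_s: 15.75
position: [0.6152, 0.0605, 0.0365]
tcp_rot: [[-0.881, 0.473, -0.0], [0.473, 0.881, 0.0], [0.0, -0.0, -1.0]]
force: [0.7, 0.1, -1.6]
opening: 0.157
grasp_force: 30.0
```

apply_moves(plan="0 0 0 0 0 0;0 0 0 0 0 0;0 0 0 0 0 0;0 0 0 0 0 0;0 0 0 0 0 0;0 0 -0.3 0 0 0;0 0 -0.5 0 0 0;0 0 -0.6 0 0 0;0 0 -0.5 0 0 0;0 0 0 0 0 0", gripper=0.6)

```text
time_s: 16.58
position: [0.6191, 0.0603, 0.1372]
tcp_rot: [[-0.881, 0.473, 0.011], [0.473, 0.881, -0.001], [-0.01, 0.004, -1.0]]
force: [1.1, 0.1, -0.3]
opening: 0.775
grasp_force: 0.0
```

```bash
python3 d.py .463 .3945 .12 -16.5; python3 - <<'E'
import numpy as np
t=np.radians(-16.5);print(np.array([.463,.3945])+np.array([[np.cos(t),-np.sin(t)],[np.sin(t),np.cos(t)]])@[0,-.003])
from rig import capture
import cv2
cv2.imwrite("pics/s5.png",capture("scene")[:,:,::-1])
E
```

```text
shift [5.915 4.412 0.303] norm 7.39 turn z 0.2174 theta 61.77 t 16.5833 j [ -5.  36.  87.   0.  56. -66.]
[0.46214795 0.39162354]
```

apply_moves(plan="0 0 0 0 0 0.0195;0 0 0 0 0 0.0195;0 0 0 0 0 0.0195;0 0 0 0 0 0.0195;0 0 0 0 0 0.0195;0 0 0 0 0 0.0195;0 0 0 0 0 0.0195;0 0 0 0 0 0.0195;0 0 0 0 0 0.0195;0 0 0 0 0 0.0195")

```text
time_s: 17.47
position: [0.6141, 0.0605, 0.13]
tcp_rot: [[0.153, 0.988, -0.003], [0.988, -0.153, 0.0], [-0.0, -0.003, -1.0]]
force: [0.0, -0.7, -0.4]
opening: 0.801
grasp_force: 0.0
```

apply_moves(plan="0 0 0 0 0 0.0112;0 0 0 0 0 0.0112;0 0 0 0 0 0")

```text
time_s: 17.72
position: [0.6142, 0.0605, 0.1301]
tcp_rot: [[0.285, 0.958, -0.003], [0.958, -0.285, 0.0], [-0.001, -0.003, -1.0]]
force: [0.1, 0.8, -0.2]
opening: 0.802
grasp_force: 0.0
```

```bash
python3 d.py .4621 .3916 .12 -16.5; python3 - <<'E'
import cv2
cv2.imwrite("pics/c5.png",cv2.resize(cv2.imread("pics/s5.png")[190:270,170:270],(600,480),interpolation=2))
E
```

```text
shift [ 5.479 -4.804  0.212] norm 7.29 turn z -0.0002 theta -16.58 t 17.7167 j [-5. 36. 88.  0. 56. 12.]
```

View pics/c5.png

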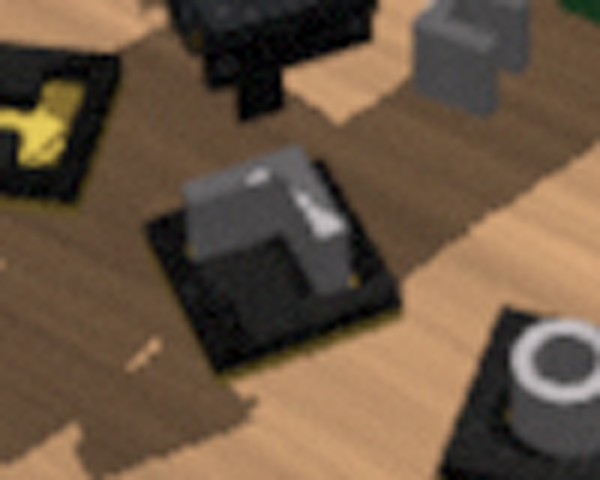

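The angle sits down in its L, with its legs at (240,220) and (325,220).

apply_moves(plan="0.55 -0.48 0.02 0 0 0;0.55 -0.48 0.02 0 0 0;0.55 -0.48 0.02 0 0 0;0.55 -0.48 0.02 0 0 0;0.55 -0.48 0.02 0 0 0;0.55 -0.48 0.02 0 0 0;0.55 -0.48 0.02 0 0 0;0.55 -0.48 0.02 0 0 0;0.55 -0.48 0.02 0 0 0;0.53 -0.48 0.02 0 0 0")

```text
time_s: 18.55
position: [0.4614, 0.3926, 0.1206]
tcp_rot: [[0.282, 0.959, -0.001], [0.959, -0.282, -0.001], [-0.001, -0.001, -1.0]]
force: [-0.1, 0.0, -0.7]
opening: 0.8
grasp_force: 0.0
```

apply_moves(plan="0 0 0 0 0 0;0 0 0 0 0 0;0 0 0 0 0 0;0 0 0 0 0 0")

```text
time_s: 18.88
position: [0.4633, 0.3902, 0.1211]
tcp_rot: [[0.285, 0.959, -0.001], [0.959, -0.285, -0.001], [-0.001, -0.0, -1.0]]
force: [-0.6, -0.6, -0.4]
opening: 0.8
grasp_force: 0.0
```

```bash
python3 d.py .4621 .3916 .0235 -16.5
```

```text
shift [ 0.022 -0.03   1.952] norm 1.95 turn z -0.0001 theta -16.53 t 18.8833 j [30. 36. 90. -0. 54. 46.]
```

apply_moves(plan="0.02 -0.03 0.5 0 0 0;0 0 0.5 0 0 0;0 0 0.5 0 0 0;0 0 0.3 0 0 0;0 0 0.1 0 0 0;0 0 0 0 0 0;0 0 0 0 0 0")

```text
time_s: 19.47
position: [0.4628, 0.3921, 0.0269]
tcp_rot: [[0.285, 0.958, 0.001], [0.958, -0.285, 0.0], [0.0, 0.0, -1.0]]
force: [0.5, 0.1, 0.7]
opening: 0.803
grasp_force: 0.0
```

apply_moves(plan="0 0 0 0 0 0;0 0 0 0 0 0;0 0 0 0 0 0;0 0 0 0 0 0;0 0 0 0 0 0;0 0 0 0 0 0;0 0 0 0 0 0;0 0 0 0 0 0;0 0 0 0 0 0;0 0 0 0 0 0", gripper=-1)

```text
time_s: 20.3
position: [0.462, 0.3928, 0.0265]
tcp_rot: [[0.284, 0.959, 0.0], [0.959, -0.284, 0.0], [0.0, 0.0, -1.0]]
force: [0.1, 0.2, -0.3]
opening: 0.161
grasp_force: 30.0
```

apply_moves(plan="0 0 0 0 0 0;0 0 0 0 0 0;0 0 0 0 0 0")

```text
time_s: 20.55
position: [0.462, 0.3928, 0.0265]
tcp_rot: [[0.284, 0.959, 0.0], [0.959, -0.284, 0.0], [0.0, 0.0, -1.0]]
force: [1.2, -0.1, 0.0]
opening: 0.156
grasp_force: 30.0
```

apply_moves(plan="0 0 -0.5 0 0 0;0 0 -0.7 0 0 0;0 0 -0.4 0 0 -0.0175;0 0 0 0 0 -0.0175;0 0 0 0 0 -0.0175;0 0 0 0 0 -0.0175;0 0 0 0 0 -0.0175;0 0 0 0 0 -0.0175;0 0 0 0 0 -0.0172;0 0 0 0 0 0")

```text
time_s: 21.38
position: [0.4611, 0.3924, 0.1061]
tcp_rot: [[-0.463, 0.886, -0.001], [0.886, 0.463, -0.001], [-0.0, -0.002, -1.0]]
force: [-0.1, 0.4, -2.2]
opening: 0.159
grasp_force: 30.0
```

```bash
python3 d.py .6274 -.0933 .108 27.5
```

```text
shift [-10.149  -1.552  -0.036] norm 10.27 turn z 0.0003 theta 27.59 t 21.3833 j [30. 37. 91.  0. 52.  2.]
```

apply_moves(plan="-0.73 -0.11 0 0 0 0;-0.73 -0.11 0 0 0 0;-0.73 -0.11 0 0 0 0;-0.73 -0.11 0 0 0 0;-0.73 -0.11 0 0 0 0;-0.73 -0.11 0 0 0 0;-0.73 -0.11 0 0 0 0;-0.73 -0.11 0 0 0 0;-0.73 -0.11 0 0 0 0;-0.73 -0.11 0 0 0 0")

```text
time_s: 22.22
position: [0.5814, 0.0418, 0.1063]
tcp_rot: [[-0.459, 0.889, -0.001], [0.889, 0.459, 0.0], [0.001, -0.001, -1.0]]
force: [0.4, 0.7, -1.1]
opening: 0.155
grasp_force: 30.0
```

apply_moves(plan="-0.71 -0.11 0 0 0 0;-0.71 -0.11 0 0 0 0;-0.71 -0.11 0 0 0 0;-0.72 -0.12 0 0 0 0;0 0 0.2 0 0 0;0 0 0.2 0 0 0;0 0 0 0 0 0;0 0 0 0 0 0;0 0 0 0 0 0")

```text
time_s: 22.97
position: [0.6265, -0.0915, 0.0862]
tcp_rot: [[-0.463, 0.887, -0.002], [0.887, 0.463, 0.001], [0.002, -0.001, -1.0]]
force: [0.4, -0.5, -1.3]
opening: 0.16
grasp_force: 30.0
```

```bash
python3 d.py .6274 -.0933 .0355 27.5;python3 - <<'E'
from rig import capture
import cv2,numpy as np
s=capture("scene")[:,:,::-1]
cv2.imwrite("pics/c6.png",cv2.resize(s[165:245,130:230],(600,480),interpolation=2))
E
```

```text
shift [-4.200e-02  1.000e-03  1.013e+00] norm 1.01 turn z 0.0001 theta 27.55 t 22.9667 j [-18.  41.  87.   0.  53. -46.]
```

View pics/c6.png

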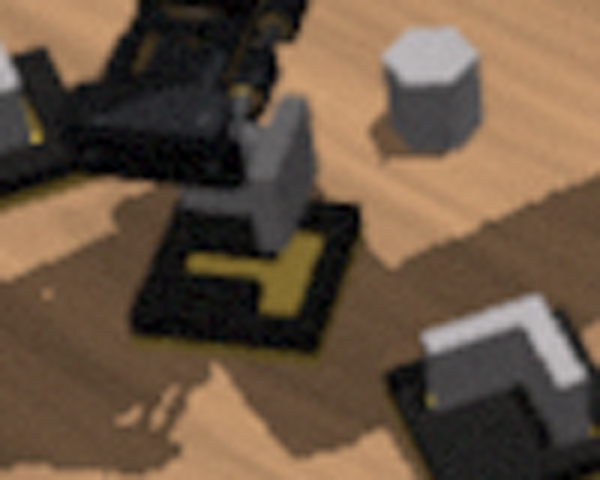

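The tee hangs above its T, with the crossbar at (285,170) over the hole's crossbar at (293,275), turned to match.

apply_moves(plan="-0.04 0 0.25 0 0 0;0 0 0.25 0 0 0;0 0 0.2 0 0 0;0 0 0.1 0 0 0;0 0 0 0 0 0")

```text
time_s: 23.43
position: [0.6266, -0.0944, 0.0442]
tcp_rot: [[-0.462, 0.887, -0.004], [0.887, 0.462, 0.001], [0.003, -0.003, -1.0]]
force: [0.2, 0.3, -1.5]
opening: 0.163
grasp_force: 30.0
```

```bash
python3 d.py .6274 -.0933 .0355 27.5
```

```text
shift [0.011 0.025 0.173] norm 0.18 turn z -0.0 theta 27.49 t 23.4333 j [-19.  44.  88.   0.  48. -46.]
```

apply_moves(plan="0 0 0.08 0 0 0;0 0 0.08 0 0 0;0 0 0 0 0 0;0 0 0 0 0 0")

```text
time_s: 23.77
position: [0.6282, -0.0951, 0.0385]
tcp_rot: [[-0.462, 0.887, -0.0], [0.887, 0.462, 0.0], [0.0, -0.0, -1.0]]
force: [0.1, -1.1, -1.6]
opening: 0.158
grasp_force: 30.0
```

apply_moves(plan="0 0 0 0 0 0;0 0 0 0 0 0;0 0 0 0 0 0;0 0 0 0 0 0;0 0 0 0 0 0;0 0 -0.3 0 0 0;0 0 -0.5 0 0 0;0 0 -0.6 0 0 0;0 0 -0.6 0 0 0;0 0 0 0 0 0", gripper=0.6)

```text
time_s: 24.6
position: [0.6324, -0.0963, 0.1451]
tcp_rot: [[-0.462, 0.887, 0.012], [0.887, 0.462, -0.004], [-0.009, 0.009, -1.0]]
force: [1.2, -1.0, 1.0]
opening: 0.774
grasp_force: 0.0
```

apply_moves(plan="0 0 -0.7 0 0 0;0 0 -0.7 0 0 0;0 0 -0.6 0 0 0;0 0 0 0 0 0;0 0 0 0 0 0")

```text
time_s: 25.02
position: [0.6293, -0.0953, 0.2407]
tcp_rot: [[-0.462, 0.887, 0.005], [0.887, 0.462, -0.002], [-0.004, 0.003, -1.0]]
force: [-0.5, -0.4, -0.5]
opening: 0.8
grasp_force: 0.0
```

```bash
python3 - <<'E'
from rig import capture
import cv2,numpy as np
s=capture("scene")[:,:,::-1]
cv2.imwrite("pics/c7.png",cv2.resize(s[120:285,80:310],(800,574),interpolation=2))
E
```

```text
(no output)
```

View pics/c7.png

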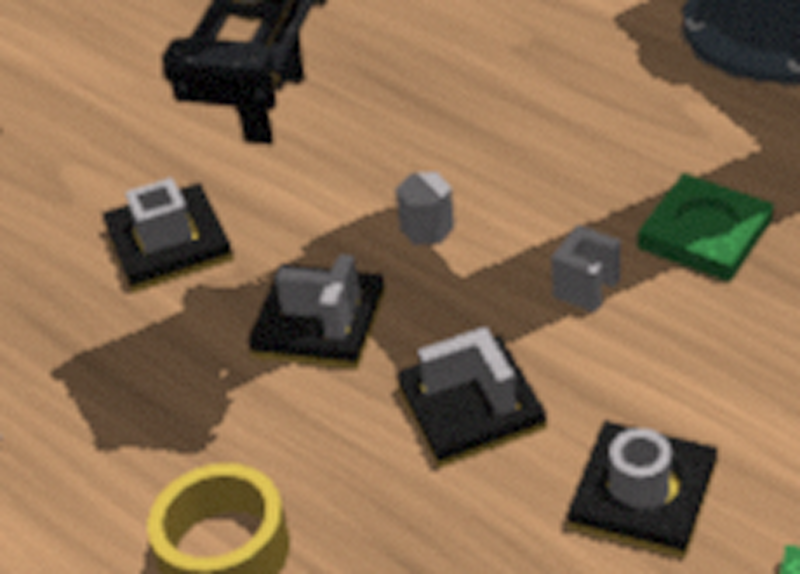

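All four sit in their blocks: the square tube at (158,210), tee at (325,295), angle at (470,370) and round tube at (640,470). The hexagon at (425,205) and the channel at (585,265) are where they were.

```bash
python3 -c "
from rig import bot
print(bot.hand_in())"
```

```text
the job is handed in; nothing more can be done
None
```

I stood the round tube, square tube, angle and tee in their matching foam cut-outs and let go; the last picture shows all four seated. The channel and hexagonal bar were left where they stood, and the job is handed in at about 25 s.

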